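Tip a drained culture plate flat on a colony counter and bring the magnifier over it

ROBOT

A 6-joint arm with a two-finger parallel gripper is mounted at the origin on a cart in front of the work surface, level with it; the furniture and walls round the work are solid. World frame = base frame: x ahead of the robot, y to its left, z up, the work surface at z = 0. Lengths are in m, angles in rad, forces in N, time in s.
With the tool pointing down it reaches from about 0.4 to 0.825 m from the base axis. Payload 7 kg.
Tool frame: the origin (TCP) lies at the very end of the fingers, on their centre line; the grasp point (between the pads) lies 19 mm behind it; z points along the fingers, y is the direction in which the jaws open and shut (so a half turn about z gives the same grasp; the last joint's range is limited). The gripper opens to 88 mm and grips with 3 to 60 N. Pads are 19 mm wide; open, the fingers measure 130 mm over their backs; the gripper's body (78 mm by 193 mm) begins 47 mm behind the grasp point.
Start: joints at [-1.016, 0.359, 0.012, 0, -1.224, -0.288], TCP at [0.178, -0.651, 0.198] pointing down, gripper open.
Joint ranges: [-3.07, 3.07], [-1.43, 2.12], [-1.02, 1.25], [-3.03, 1.67], [-3.05, -0], [-3.03, 3.03]. Speed limits (rad/s): [2.39, 2.39, 3.01, 3.14, 3.14, 3.14].

INTERFACE

Orientations are given as a 3x3 rotation matrix whose columns are the frame's x, y, z axes.
In Python, from station import ctrl, viewer gives the robot as it stands. Calls block until the motion is done:
- ctrl.goto(position, orientation): joint-space move of the TCP to a pose.
- ctrl.movel(position, rotation=None, rate=0.15): straight line of the TCP; rotation=None keeps the orientation; rate is the mean speed in m/s.
- ctrl.move_j(angles): joint-space move.
- ctrl.grip(opening, grip_force=None): finger opening in m; grip_force is the grip in N (None keeps the last); returns when the fingers have stopped.
- ctrl.dwell(seconds).
- ctrl.solve_ik(position, orientation): joint angles nearest the present ones, or None.
- ctrl.read_state(): the state.
- viewer.capture(name): name is "scene" or "top" or "wrist"; returns the picture (420x560x3 uint8, red, green, blue); there is no depth.
- viewer.camera_info(name): a dict with "K" (3x3 intrinsics, pixels), "origin" and "attitude" of the camera in the world. Camera axes: x right, y up, looking along -z (the intrinsics and any distortion apply to the point x, -y, -z); pixel columns grow to the right and rows downward; lengths in m; the calibration is good to about 2 mm. The wrist camera is an equidistant fisheye: a pixel r from the principal point sees the ray r / f radians off the axis. A picture is of the moment at which its call begins: read the wrist's pose just before it. camera_info takes no time and is no camera call; for the wrist camera it gives the pose at the moment of the call.
A pose or a line that the arm cannot do raises ctrl.MotionError and nothing moves.
- ctrl.hand_in(): hands the job in, once; it reports no verdict.
The state is a dict: "clock": time; "q": joint angles; "qvel": joint speeds; "joint_torque": joint torques, N m; "position": TCP position; "ee_rot": TCP orientation; "wrist_force": force on the tool from outside, world axes, zero at the start; "moment": the same for the moment, N m; "width": finger opening in m.
Only numpy, scipy, OpenCV 4.12 (cv2) and the standard library are available. Lean on these libraries where they do the work, as an engineer would, in place of code of your own. Each camera call takes 0.05 s, during which the arm holds its last target. There are 200 camera calls.

TASK

Get the culture plate that leans in the draining-rack slot nearest the colony counter ready for counting. Stand it on its rim on the counter's lit stage, in front of the stop pins with its lid side towards the counter's front panel, and let go; then tip it over towards the pins so that it lies flat with the lid up, slide it home until its rim rests against both stop pins without ramming them, and swing the magnifier over it as far as it goes. Leave the other plate, the bottle and the marker pen where they are.

Things in the scene. Friction and masses are not known exactly. Their poses are not given: they have to be found in the camera images.
- plate: Culture plate (round lidded dish, clear with cream filling), 92.4 mm across, 15 mm high, about 35 g, in the rack slot nearest the counter. Origin: centre of its base's underside; z points from base to lid (lid face at 15 mm). At the start it leans 30 degrees from vertical, top and lid face towards the counter, the lid a little downwards; its upper 40 mm stick out above the wire hoops.
- drain_rack: Fixed draining rack of steel wire, 150 x 80 mm, four slots one behind the other along its x axis (away from the counter). Origin: centre of its underside, z up. The hoops between slots are 68 mm wide, lean 30 degrees with their tops towards -x and end 59 mm above the worktop. A plate comes out by drawing it 60 mm or more upwards along its own leaning plane.
- rear_plate: A second such plate, in the rack's rearmost slot, 78 mm behind the first along the rack's x axis. To be left alone. Origin and axes as for the first plate.
- counter: Colony counter: fixed grey box, 220 mm along x, 200 mm along y, 50 mm high; its flat top is the lit stage. Its front panel (-x side, towards the robot) has a dark read-out, keys and a dial. Origin: centre of its underside, x from front panel to back, z up.
- seat (a point): Point on the stage (50 mm above the worktop) under the centre of a seated plate: 30 mm behind the stage's middle. Axes as the counter's. A plate pushed along +x comes to rest with its rim against both stop pins, centred here. A plate stood on its rim 75 to 85 mm before this point falls clear of the pins when tipped towards them.
- stop_pins: Two fixed upright steel stop pins on the stage, 8 mm thick, 13 mm high, at x = +35.5 mm and y = +-35.5 mm from the seat. Origin at the seat, axes as the counter's.
- magnifier (a joint): Swivel of the magnifier about a post at the counter's right rear corner, rad: 0 = parked out to the right, 1.92 = end stop, lens centred over the seat; grows clockwise seen from above. Slightly stiff (0.4 N at the knob), stays where left. Lens ring 96 mm across, underside 97 mm above the stage, so a standing plate and the gripper have room only while it is aside.
- magnifier_knob (a point): Top of the black knob (17 mm thick, 16 mm high, on a 12 mm stem) that stands up on the lens ring's outer edge, 192 mm above the worktop; stem and knob rise 35 mm above the ring's lug. Push or pinch it to swing the magnifier.
- magnifier_hinge (a point): Point on the magnifier's vertical swivel axis, 150 mm above the worktop; the knob is 153 mm from the axis.
- bottle: White reagent bottle, 47 mm across, 100 mm high, left of the rack. To be left alone. Origin: centre of its underside.
- pen: Marker pen, 131 mm long, 11 mm thick, lying near the worktop's front edge. To be left alone. Origin: under its middle.
There are look-alikes about, which are no part of the job. What is shaped like the plate but red is not meant.

How it is judged:
On the way, in this order (a step that is already met when the one before it is completed fails the run):
1. the plate stands on its rim on the stage, lid side to the front panel, let go (angle between plate's own z axis and vertical between 1.4 and 1.74 rad and x of plate in the frame of seat between -0.125 and 0.06 m and y of plate in the frame of seat between -0.09 and 0.09 m and z of plate in the frame of seat between 0.04 and 0.052 m and angle between the z axis of plate and the x axis of seat, either way round below 0.35 rad and contact force between plate and the fingers below 0.05 N and contact force between plate and counter above 0.05 N), for 0.2 s.
2. the plate has been tipped and lies flat on the stage, lid up (angle between plate's own z axis and vertical below 0.05 rad and x of plate in the frame of seat between -0.125 and 0.06 m and y of plate in the frame of seat between -0.09 and 0.09 m and z of plate in the frame of seat below 0.004 m), for 0.2 s.
At the end, for the whole second after the job is handed in: The plate lies flat on the stage, lid up (within 3 degrees), at rest, with its centre within 4 mm of the seat point, i.e. against both stop pins; the magnifier is at its end stop (at least 1.86 of 1.92 rad); the other plate, the bottle and the pen are within 30 mm of where they were (angle between plate's own z axis and vertical below 0.05 rad and horizontal distance between plate and seat below 0.004 m and z of plate in the frame of seat between -0.004 and 0.004 m and linear speed of plate below 0.01 m/s and value of joint magnifier above 1.86 rad and distance of each of rear_plate, bottle, pen from where it was at the start of the episode below 0.03 m); the robot touches nothing.
It fails at once if the other plate in the rack is moved by 30 mm or more (distance of rear_plate from where it was at the start of the episode above 0.03 m).
It fails at once if the white reagent bottle is moved by 30 mm or more (distance of bottle from where it was at the start of the episode above 0.03 m).
It fails at once if the marker pen is moved by 30 mm or more (distance of pen from where it was at the start of the episode above 0.03 m).
It fails at once if the plate is rammed against the stop pins with more than 40 N (contact force between plate and stop_pins above 40 N).
It also fails if it takes over 64 s, if anything falls off the work surface, if the arm or the gripper's body presses on something with over 40 N, if the wrist force passes 120 N, or if a joint passes its speed limit or range.

## Working session

There is one attempt and no reset: what is moved stays moved. The work goes in short steps, each a Python script; the robot and the scene stay as the last script left them, time stands still between calls to the robot, and variables do not carry over. Pictures are saved under pics/ and viewed, about 8 in all and at most 12, crops included, and the job is handed in when it is done.

```bash
ls; mkdir -p pics; python3 - <<'E'
from station import ctrl, viewer
import cv2, numpy as np
for n in ("scene","top"):
    im=viewer.capture(n); cv2.imwrite(f"pics/{n}0.png",im[:,:,::-1])
    i=viewer.camera_info(n); print(n,i)
print(viewer.camera_info("wrist"), ctrl.read_state()["clock"])
E
```

```text
pics
scene {'K': array([[484.06448425,   0.        , 279.80998047],
       [  0.        , 484.06448425, 206.48072614],
       [  0.        ,   0.        ,   1.        ]]), 'origin': array([-0.31635789,  0.59402167,  0.93976534]), 'attitude': array([[-0.59246689,  0.48477056, -0.64341315],
       [-0.80546699, -0.37068999,  0.46239795],
       [-0.0143499 ,  0.79220353,  0.61008823]])}
top {'K': array([[423.05020127,   0.        , 278.85848468],
       [  0.        , 423.05020127, 212.94367159],
       [  0.        ,   0.        ,   1.        ]]), 'origin': array([0.34125288, 0.00692105, 1.50319289]), 'attitude': array([[ 0.02440349,  0.98967843, -0.1412129 ],
       [-0.99957434,  0.02641478,  0.01238577],
       [ 0.01598803,  0.14085054,  0.98990177]])}
{'K': array([[325.1922621 ,   0.        , 282.76370998],
       [  0.        , 325.1922621 , 213.19324887],
       [  0.        ,   0.        ,   1.        ]]), 'origin': array([ 0.11242762, -0.66853754,  0.38496134]), 'attitude': array([[-0.26371687, -0.93377518, -0.24190354],
       [ 0.96459598, -0.25455293, -0.06897387],
       [ 0.00282883, -0.25152876,  0.96784569]])} 0.1
```

View pics/scene0.png

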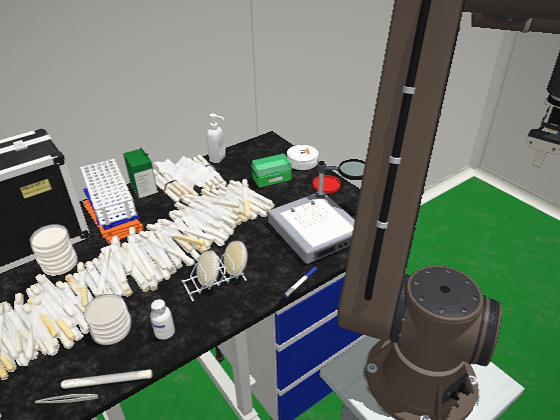

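View pics/top0.png

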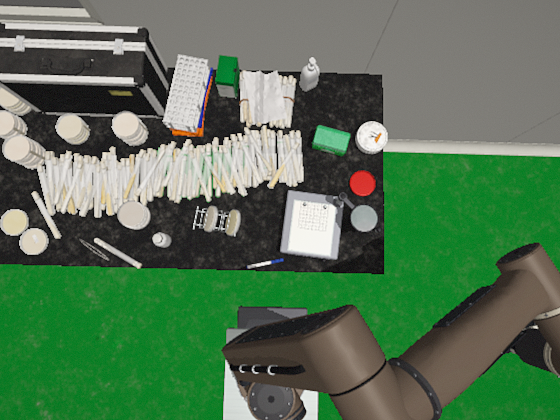

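Candidates: rack plates at scene (235,258) / top (234,222), which is nearest the counter and so the target; rear plate at scene (208,268); red dish at scene (327,183); plate stacks at scene (53,250) and (107,318); loose plates at top (14,222) and (33,241). I choose the first and check it with a close wrist view.

```bash
cat > h.py <<'E'
from station import ctrl, viewer
import numpy as np, cv2, pickle
def ray(name,info,px):
    K=info["K"];x=(px[0]-K[0,2])/K[0,0];y=(px[1]-K[1,2])/K[1,1]
    if name=="wrist":
        r=np.hypot(x,y); s=np.sin(r)/r if r>1e-9 else 1; d=np.array([x*s,-y*s,-np.cos(r)])
    else: d=np.array([x,-y,-1.])
    d=info["attitude"]@d; return info["origin"],d/np.linalg.norm(d)
def plane(name,info,px,z):
    o,d=ray(name,info,px); return o+d*(z-o[2])/d[2]
def proj(name,info,P):
    c=info["attitude"].T@(np.asarray(P,float)-info["origin"]);x,y,z=c[0],-c[1],-c[2];K=info["K"]
    if name=="wrist":
        n=np.hypot(x,y);t=np.arctan2(n,z);x,y=x/n*t,y/n*t
    else: x,y=x/z,y/z
    return np.array([K[0,0]*x+K[0,2],K[1,1]*y+K[1,2]])
def tri(rays):
    A=np.zeros((3,3));b=np.zeros(3)
    for o,d in rays:
        M=np.eye(3)-np.outer(d,d);A+=M;b+=M@o
    p=np.linalg.solve(A,b); return p,[round(1e3*np.linalg.norm((np.eye(3)-np.outer(d,d))@(p-o)),1) for o,d in rays]
def snap(n,fn):
    info=viewer.camera_info(n);im=viewer.capture(n)[:,:,::-1].copy()
    cv2.imwrite(f"pics/{fn}.png",im);pickle.dump((n,info,im),open(f"pics/{fn}.pkl","wb"));return info,im
def load(fn): return pickle.load(open(f"pics/{fn}.pkl","rb"))
def Rz(yaw): # tool down, tool x axis along yaw
    c,s=np.cos(yaw),np.sin(yaw); return np.array([[c,s,0],[s,-c,0],[0,0,-1.]])
E
python3 - <<'E'
from h import *
np.set_printoptions(precision=3,suppress=True)
t=viewer.camera_info("top");s=viewer.camera_info("scene")
for n,z,p in [("plate",.06,(236,222)),("rear",.06,(210,220)),("cFL",.05,(282,253)),("cFR",.05,(336,259)),("cBL",.05,(290,193)),("cBR",.05,(341,197)),("bottle",.1,(162,239)),("pen",0,(265,264)),("lens",.15,(364,218)),("hinge",.15,(342,200))]: print(n,plane("top",t,p,z))
print(tri([ray("top",t,(236,222)),ray("scene",s,(235,258))]))
st=ctrl.read_state();print(st["ee_rot"],st["position"])
c=viewer.camera_info("wrist");print("cam in tool",st["ee_rot"].T@(c["origin"]-st["position"]),st["ee_rot"].T@c["attitude"])
E
```

```text
plate [0.512 0.135 0.06 ]
rear [0.516 0.224 0.06 ]
cFL [ 0.41  -0.025  0.05 ]
cFR [ 0.395 -0.211  0.05 ]
cBL [ 0.62  -0.048  0.05 ]
cBR [ 0.611 -0.227  0.05 ]
bottle [0.444 0.374 0.1  ]
pen [0.373 0.033 0.   ]
lens [ 0.525 -0.286  0.15 ]
hinge [ 0.582 -0.214  0.15 ]
(array([0.517, 0.14 , 0.044]), [np.float64(4.6), np.float64(4.6)])
[[-0.965 -0.264 -0.001]
 [-0.264  0.965  0.001]
 [ 0.     0.001 -1.   ]] [ 0.178 -0.651  0.197]
cam in tool [ 0.068  0.    -0.188] [[ 0.     0.968  0.252]
 [ 1.     0.    -0.001]
 [-0.001  0.252 -0.968]]
```

```bash
python3 - <<'E'
from h import *
st=ctrl.read_state()
ctrl.movel([0.178,-0.651,0.32],rate=.3)
R=Rz(np.pi)
ctrl.goto([0.52,-0.09,0.30],R); ctrl.dwell(.2)
_,b=snap("wrist","wB")
ctrl.goto([0.50,0.12,0.30],R); ctrl.dwell(.2)
_,a=snap("wrist","wA")
print(ctrl.read_state()["clock"],ctrl.read_state()["q"])
E
```

```text
4.35 [ 6.16001244e-01  3.80512478e-02 -1.63753526e-01  1.86213420e-05
 -1.36903675e+00 -2.18835029e+00]
```

View pics/wA.png

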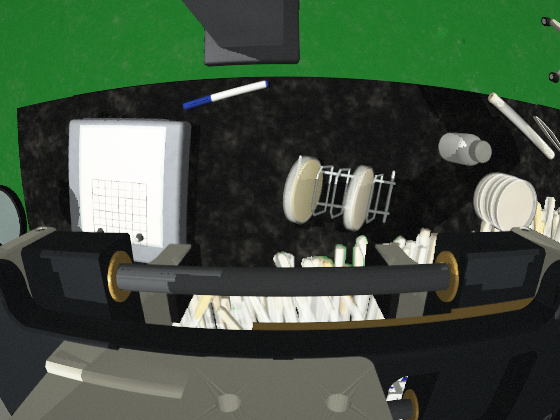

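View pics/wB.png

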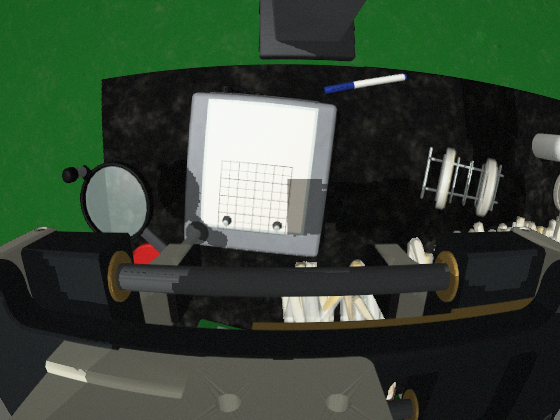

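A shows the target plate, clear and cream, leaning at (302,190), and the rear plate at (358,198). B shows the pins at (227,220) and (277,226), the knob at (70,175), the hinge post at (196,232) and the target at (447,178). The red dish is apart at (147,255). Next, a composite of close crops.

```bash
python3 - <<'E'
from h import *
def crop(f,x,y,w,h): 
    im=load(f)[2][y:y+h,x:x+w]; return cv2.resize(im,(400,300),interpolation=cv2.INTER_NEAREST)
t=np.vstack([np.hstack([crop("wA",270,140,133,100),crop("wB",410,135,133,100)]),np.hstack([crop("wA",70,190,100,75),crop("wB",190,190,100,75)])])
cv2.imwrite("pics/c1.png",t)
for f in("wA","wB"):
    im=load(f)[2]; 
    x0,y0,x1,y1=(270,140,403,240) if f=="wA" else (410,135,543,235)
    c=im[y0:y1,x0:x1].astype(int); g=c.min(2)
    m=((c[:,:,2]>140)&(c[:,:,2]-c[:,:,0]>8)).astype(np.uint8)
    m=cv2.morphologyEx(m,cv2.MORPH_OPEN,np.ones((4,4),np.uint8))
    for k in cv2.findContours(m,0,2)[0]:
        if cv2.contourArea(k)>150:
            e=cv2.fitEllipse(k); print(f,cv2.contourArea(k),[round(e[0][0]+x0,1),round(e[0][1]+y0,1)],np.round(e[1],1),round(e[2],1), cv2.boundingRect(k))
E
```

```text
wA 740.0 [361.7, 198.1] [14.7 69.2] 12.5 (81, 30, 23, 59)
wA 1157.0 [304.2, 190.5] [24.1 68.6] 12.3 (21, 21, 30, 61)
wB 165.5 [486.8, 201.5] [ 8.3 28. ] 17.3 (72, 55, 12, 25)
wB 160.5 [492.3, 176.2] [ 8.9 26.6] 8.8 (77, 28, 11, 25)
```

View pics/c1.png

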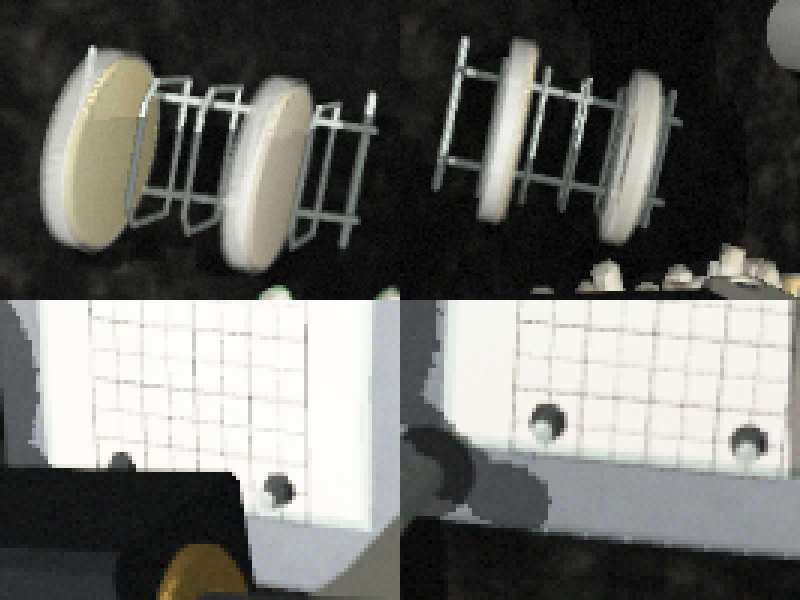

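```bash
python3 - <<'E'
from h import *
np.set_printoptions(precision=4,suppress=True)
B=load("wB");A=load("wA");T=viewer.camera_info("top");S=viewer.camera_info("scene")
pr=plane("wrist",B[1],(225,223),.063);pl=plane("wrist",B[1],(276,228),.063)
print("pins",pr,pl,np.linalg.norm(pr-pl)); print("pinL tri",tri([ray("wrist",B[1],(276,228)),ray("wrist",A[1],(137,239))]))
v=pl-pr;print("yaw from pins",np.degrees(np.arctan2(-v[0],v[1])))
# counter outline in B
im=B[2].astype(int);m=((im.min(2)>75)).astype(np.uint8);m[:85]=0;m[:, :170]=0;m[:,345:]=0;m[240:]=0
m=cv2.morphologyEx(m,cv2.MORPH_OPEN,np.ones((5,5),np.uint8))
k=max(cv2.findContours(m,0,2)[0],key=cv2.contourArea)
for n,f in(("FR",lambda p:p[0]+p[1]),("FL",lambda p:-p[0]+p[1])):
    p=min(k[:,0],key=f);print(n,p,plane("wrist",B[1],p,.05))
# edges: left edge rows, front edge cols -> points on z=.05
L=[plane("wrist",B[1],(np.where(m[r,250:])[0].max()+250,r),.05)[:2] for r in range(125,230,5)]
F=[plane("wrist",B[1],(c,np.where(m[:,c])[0].min()),.05)[:2] for c in range(210,322,5)]
for n,q in(("L",L),("F",F)):
    vx,vy,x,y=cv2.fitLine(np.array(q,np.float32),cv2.DIST_HUBER,0,.01,.01).ravel();print(n,vx,vy,x,y,np.degrees(np.arctan2(vy,vx)))
# plates
vis=[]
for D,(x0,y0,x1,y1) in((A,(270,140,403,240)),(B,(410,135,543,235))):
    c=D[2][y0:y1,x0:x1];m=(c.max(2)>95).astype(np.uint8)
    m=cv2.morphologyEx(m,cv2.MORPH_OPEN,cv2.getStructuringElement(2,(9,9)));
    for k in sorted(cv2.findContours(m,0,2)[0],key=lambda k:k[:,0,0].mean()):
        if cv2.contourArea(k)>300:
            bx=cv2.minAreaRect(k);e=cv2.fitEllipse(k);print(np.add(bx[0],(x0,y0)),bx[1:],np.add(e[0],(x0,y0)),e[1:]);vis.append(np.add(e[0],(x0,y0)))
            cv2.drawContours(c,[k],-1,(0,0,255),1)
    cv2.imwrite(f"pics/m{x0}.png",cv2.resize(c,None,fx=4,fy=4,interpolation=0))
for i in(0,1): print("plate",i,tri([ray("wrist",A[1],vis[i]),ray("wrist",B[1],vis[i+2])]))
# knob/hinge
print("knob",tri([ray("wrist",B[1],(70,175))]*1+[ray("top",T,(381,222))]) )
E
```

```text
pins [ 0.5764 -0.1693  0.063 ] [ 0.5834 -0.0991  0.063 ] 0.07058866580446829
pinL tri (array([ 0.5843, -0.0992,  0.0583]), [np.float64(0.6), np.float64(0.6)])
yaw from pins -5.735403850760444
FR [193  94] [ 0.3984 -0.2117  0.05  ]
FL [335 107] [ 0.4191 -0.0198  0.05  ]
L 0.9877602 -0.15598035 0.51128715 -0.030657956 -8.973658
F 0.111207016 0.99379724 0.40590146 -0.113476865 83.6151
[302.2059 189.1765] ((36.38034439086914, 66.21221923828125), 14.03624439239502) [302.2534 189.1873] ((36.39326858520508, 68.49591827392578), 13.785311698913574)
[357.2882 197.4529] ((27.007844924926758, 64.31988525390625), 12.528807640075684) [357.9697 197.6064] ((26.560192108154297, 66.88992309570312), 13.745736122131348)
[445.3077 177.9615] ((11.570850372314453, 59.030948638916016), 11.309932708740234) [445.2504 177.2727] ((11.461066246032715, 66.88158416748047), 11.572090148925781)
[487.7565 187.76  ] ((13.810946464538574, 56.087982177734375), 11.689370155334473) [487.4624 187.0448] ((13.854480743408203, 60.9278678894043), 11.799105644226074)
plate 0 (array([0.5101, 0.1458, 0.0597]), [np.float64(0.3), np.float64(0.3)])
plate 1 (array([0.5206, 0.2213, 0.0663]), [np.float64(0.3), np.float64(0.3)])
knob (array([ 0.4999, -0.335 ,  0.171 ]), [np.float64(10.8), np.float64(10.8)])
```

Counter yaw is about -6.1° and the seat is near (0.546,-0.1305). The plate body centre is about (0.510,0.146,0.058), and the rack x axis points about 82°. Next I check plate yaw and reachability.

```bash
cat >> h.py <<'E'
CY=np.radians(-6.1); cx=np.array([np.cos(CY),np.sin(CY),0]); cy=np.array([-np.sin(CY),np.cos(CY),0]); SEAT=np.array([.546,-.1305,.05])
ez=np.array([0,0,1.])
def rot(z,y): z=z/np.linalg.norm(z); y=y/np.linalg.norm(y); return np.column_stack([np.cross(y,z),y,z])
def rackdirs(yaw):
    rx=np.array([np.cos(yaw),np.sin(yaw),0]); u=-.5*rx+np.sqrt(.75)*ez; n=-np.sqrt(.75)*rx-.5*ez; return rx,u,n
E
python3 - <<'E'
from h import *
np.set_printoptions(precision=3,suppress=True)
A=load("wA");B=load("wB");T=viewer.camera_info("top")
for D,c,a,z in((A,(302.2,189.2),13.8,.058),(A,(358,197.6),13.7,.06),(B,(445.3,178),11.5,.058),(B,(487.6,187.5),11.8,.06)):
    d=30*np.array([-np.sin(np.radians(a)),np.cos(np.radians(a))]);p=plane("wrist",D[1],np.array(c)+d,z);q=plane("wrist",D[1],np.array(c)-d,z);v=p-q
    print("rack x yaw",np.degrees(np.arctan2(v[1],v[0]))+90)
C=np.array([.511,.146,.057])
rx,u,n=rackdirs(np.radians(82))
q0=ctrl.read_state()["q"]
for s in(1,-1):
    R=rot(-u,s*n); Rp=rot(-ez,-s*cx)
    g=C+u*12 *1e-3
    for nm,p,r in(("pre",g+.08*u,R),("grasp",g,R),("lift",g+.09*u,R),("above",SEAT-.0875*cx+(0,0,.16),Rp),("stand",SEAT-.0875*cx+(0,0,.058),Rp),("front",SEAT-.13*cx+(0,0,.07),Rp)):
        print(s,nm,p,ctrl.solve_ik(p,r))
for a in (-123,-150,180,150,127):   # magnifier: straddle, jaws tangential
    th=np.radians(a);H=np.array([.583,-.215,.172]);r=np.array([np.cos(th),np.sin(th),0]);t=np.array([np.sin(th),-np.cos(th),0])
    print(a,[ctrl.solve_ik(H+.153*r,rot(-ez,s*t)) for s in(1,-1)])
E
```

```text
rack x yaw 76.98758241463841
rack x yaw 78.88910028064365
rack x yaw 82.00517547879879
rack x yaw 82.74385277717937
1 pre [0.505 0.1   0.137] [ 0.124  0.157 -0.308 -0.593 -1.042  1.597]
1 grasp [0.51  0.14  0.067] [ 0.192  0.25  -0.362 -0.655 -0.889  1.644]
1 lift [0.504 0.095 0.145] [ 0.114  0.147 -0.3   -0.587 -1.062  1.593]
1 above [ 0.459 -0.121  0.21 ] [ 0.158  0.014 -0.392  0.    -1.164 -0.264]
1 stand [ 0.459 -0.121  0.108] [ 0.158  0.11  -0.543  0.    -0.918 -0.264]
1 front [ 0.417 -0.117  0.12 ] [ 0.186  0.022 -0.608  0.    -0.941 -0.293]
-1 pre [0.505 0.1   0.137] [ 0.124  0.157 -0.308 -0.593 -1.042 -1.544]
-1 grasp [0.51  0.14  0.067] [ 0.192  0.25  -0.362 -0.655 -0.889 -1.498]
-1 lift [0.504 0.095 0.145] [ 0.114  0.147 -0.3   -0.587 -1.062 -1.548]
-1 above [ 0.459 -0.121  0.21 ] [ 0.158  0.014 -0.392  0.    -1.164  2.877]
-1 stand [ 0.459 -0.121  0.108] [ 0.158  0.11  -0.543  0.    -0.918  2.877]
-1 front [ 0.417 -0.117  0.12 ] [ 0.186  0.022 -0.608  0.    -0.941  2.849]
-123 [array([-0.28 ,  0.264, -0.183,  0.   , -1.124, -0.296]), array([-0.28 ,  0.264, -0.183,  0.   , -1.124,  2.846])]
-150 [array([-0.209,  0.15 , -0.331,  0.   , -1.09 , -0.838]), array([-0.209,  0.15 , -0.331,  0.   , -1.09 ,  2.303])]
180 [array([-0.053,  0.055, -0.441,  0.   , -1.075, -1.518]), array([-0.053,  0.055, -0.441,  0.   , -1.075,  1.624])]
150 [array([ 0.121,  0.038, -0.459,  0.   , -1.074, -2.215]), array([ 0.121,  0.038, -0.459,  0.   , -1.074,  0.926])]
127 [array([ 0.207,  0.088, -0.404,  0.   , -1.079, -2.703]), array([ 0.207,  0.088, -0.404,  0.   , -1.079,  0.439])]
```

```bash
python3 - <<'E'
from h import *
np.set_printoptions(precision=3,suppress=True)
C=np.array([.511,.146,.057]);rx,u,n=rackdirs(np.radians(81.5))
R=rot(-u,n)
ctrl.grip(.045,10)
ctrl.goto(C+.095*u,R);ctrl.dwell(.2)
info,im=snap("wrist","w2")
print(ctrl.read_state()["clock"],[proj("wrist",info,p) for p in(C,C+.0462*u,C+.015*u)])
E
```

```text
8.6417 [array([283.962, 205.867]), array([284.095, 219.894]), array([284.   , 209.923])]
```

View pics/w2.png

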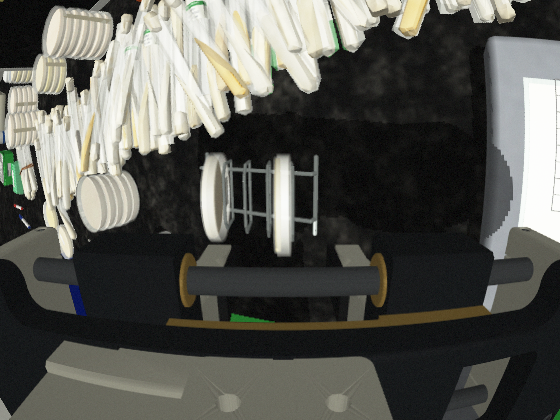

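The plate is edge-on at (283,204), centred between the fingers at (215,280) and (355,280), and upright in the picture, so the predicted pose agrees (284,206). The rear plate at (215,197) is clear. Grasp and draw it out.

```bash
python3 - <<'E'
from h import *
np.set_printoptions(precision=3,suppress=True)
C=np.array([.511,.146,.057]);rx,u,n=rackdirs(np.radians(81.5));R=rot(-u,n)
ctrl.movel(C+.015*u,R,rate=.08)
s=ctrl.read_state();print(s["wrist_force"])
ctrl.grip(.008,10); s=ctrl.read_state();print(s["width"],s["wrist_force"])
ctrl.movel(C+.105*u,R,rate=.08);s=ctrl.read_state();print(s["width"],s["wrist_force"])
Rp=rot(-ez,-cx)
P=SEAT-.0875*cx
ctrl.goto(P+(0,0,.14),Rp);ctrl.dwell(.2)
snap("wrist","w3");snap("scene","s3")
s=ctrl.read_state();print(s["width"],s["wrist_force"],s["position"],s["clock"])
a=load("w3")[2][60:300,140:430];b=load("s3")[2][140:300,200:400]
cv2.imwrite("pics/c3.png",np.hstack([cv2.resize(a,(400,331)),cv2.resize(b,(400,331))]))
E
```

```text
[ 0.23  -1.134  0.142]
0.008512810038852552 [0.731 0.065 0.367]
0.00775516542823069 [ 0.963 -0.531  0.192]
0.007829401285605933 [-0.525 -0.296  0.285] [ 0.459 -0.121  0.19 ] 13.8
```

View pics/c3.png

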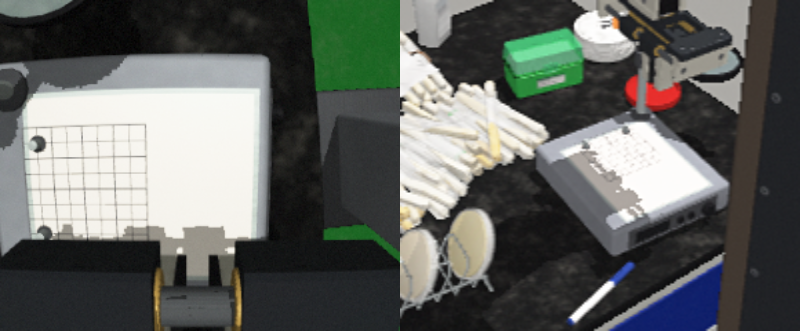

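The gripper closed on nothing: width is 8 mm and the plate is still in the rack at scene (237,258). I check the plate's place against the scene and top views before retrying.

```bash
python3 - <<'E'
from h import *
np.set_printoptions(precision=1,suppress=True)
C=np.array([.511,.146,.057]);rx,u,n=rackdirs(np.radians(81.5));w=np.cross(u,n)
V=[("wA",)+load("wA"),("wB",)+load("wB"),("w2",)+load("w2"),("s3",)+load("s3")]
t=viewer.camera_info("top");V.append(("top0","top",t,cv2.imread("pics/top0.png")))
boxes={"wA":(270,140),"wB":(410,135),"w2":(220,140),"s3":(190,210),"top0":(190,190)}
tiles=[]
th=np.linspace(0,2*np.pi,60)
for f,k,i,im in V:
    im=im.copy();x0,y0=boxes[f];c=cv2.resize(im[y0:y0+90,x0:x0+90],(270,270))
    for sgn,col in((.0075,(0,0,255)),(-.0075,(255,0,0))):
        for a in th:
            p=(proj(k,i,C+.0462*(np.cos(a)*u+np.sin(a)*w)+sgn*n)-(x0,y0)+.5)*3;cv2.circle(c,tuple(int(v) for v in p),1,col,-1)
    tiles.append(c)
tiles.append(tiles[0]*0)
cv2.imwrite("pics/c4.png",np.vstack([np.hstack(tiles[:2]+[tiles[2]])[:, :795],np.hstack(tiles[3:6])[:, :795]]))
E
```

```text
(no output)
```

View pics/c4.png

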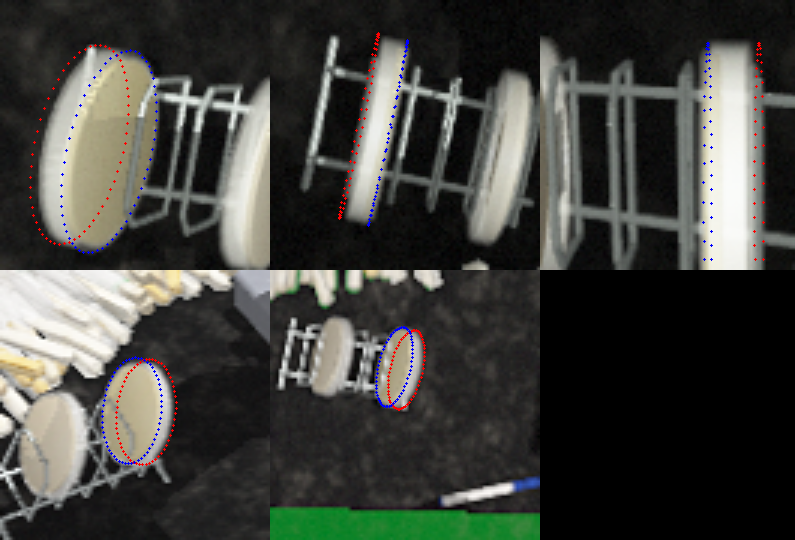

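The projected pose fits all five views within about 3 mm, so the place is right. I go back, stop at the grasp pose and look before closing.

```bash
python3 - <<'E'
from h import *
np.set_printoptions(precision=3,suppress=True)
C=np.array([.511,.146,.057]);rx,u,n=rackdirs(np.radians(81.5));R=rot(-u,n)
ctrl.grip(.045,10)
ctrl.goto(C+.105*u,R)
print(ctrl.read_state()["width"])
ctrl.movel(C+.013*u,R,rate=.1);ctrl.dwell(.1)
s=ctrl.read_state();print(s["wrist_force"],s["width"],R.T@(s["position"]-C))
snap("wrist","w5");i,_=snap("scene","s5")
print(proj("scene",i,s["position"]),s["clock"])
a=load("w5")[2][140:340,150:420];b=load("s5")[2][150:300,150:350]
cv2.imwrite("pics/c5.png",np.hstack([cv2.resize(a,(400,300)),cv2.resize(b,(400,300))]))
E
```

```text
0.04495449560451521
[-0.511 -1.159  0.812] 0.04509829020429466 [ 0.    -0.    -0.014]
[237.559 252.288] 17.4
```

View pics/c5.png

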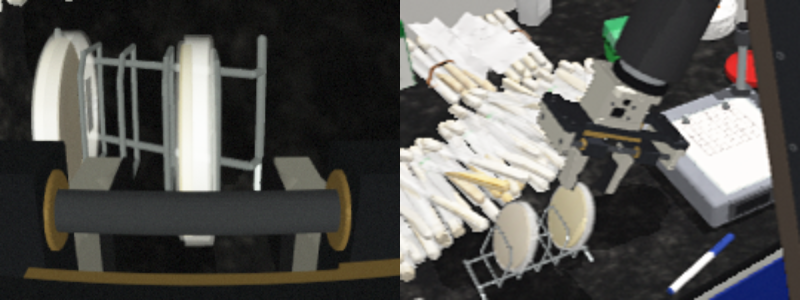

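```bash
python3 - <<'E'
from h import *
i,im=snap("top","t5");s5=load("s5");s=ctrl.read_state();R=s["ee_rot"];p=s["position"]
out=[]
for k,inf,m,(x0,y0) in(("scene",s5[1],s5[2],(200,210)),("top",i,im,(200,180))):
    c=cv2.resize(m[y0:y0+75,x0:x0+100],(400,300),interpolation=cv2.INTER_NEAREST)
    for q,col in((p,(0,0,255)),(p-.019*R[:,2],(0,255,0)),(p+R[:,1]*.0225-.019*R[:,2],(255,0,0)),(p-R[:,1]*.0225-.019*R[:,2],(255,255,0))):
        v=(proj(k,inf,q)-(x0,y0)+.5)*4;cv2.circle(c,tuple(int(t) for t in v),3,col,-1)
    out.append(c)
cv2.imwrite("pics/c6.png",np.hstack(out))
E
```

```text
(no output)
```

View pics/c6.png

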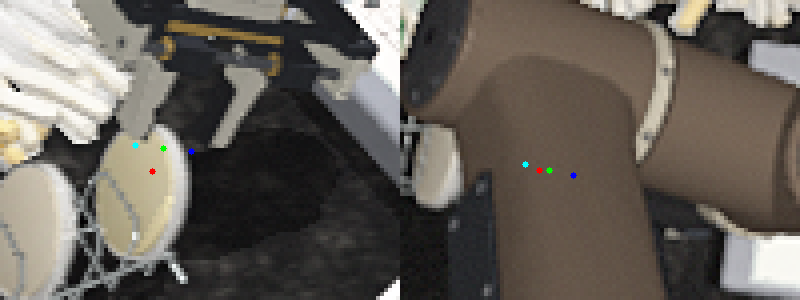

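The scene crop shows the real fingertips at about (140,138) and (225,145), while the reported TCP projects to (152,171). In the wrist view the tips sit at a depth of about 0.163 m instead of 0.188 m. So the real finger ends lie about 25 mm behind the stated TCP. I'll use that offset and descend deeper while watching the force.

```bash
echo 'OFF=.025 # real finger end is this far behind the reported TCP' >> h.py; python3 - <<'E'
from h import *
np.set_printoptions(precision=3,suppress=True)
C=np.array([.511,.146,.057]);rx,u,n=rackdirs(np.radians(81.5));R=rot(-u,n)
f0=ctrl.read_state()["wrist_force"]
for a in(.005,-.002,-.009):
    ctrl.movel(C+a*u,R,rate=.05);f=ctrl.read_state()["wrist_force"]-f0;print(a,f)
    if np.linalg.norm(f)>4: break
ctrl.grip(.008,10);s=ctrl.read_state();print(s["width"],s["wrist_force"]-f0)
if s["width"]>.012:
    ctrl.movel(C+.09*u,R,rate=.08);ctrl.dwell(.1);s=ctrl.read_state();print(s["width"],s["wrist_force"],s["clock"])
    snap("scene","s7");snap("wrist","w7")
E
```

```text
0.005 [-0.398  0.468 -0.157]
-0.002 [ 0.245  0.588 -0.473]
-0.009 [-0.338 -0.516  0.912]
0.01548470403713246 [0.915 0.959 0.715]
0.01465318489789761 [ 0.072 -1.188  0.495] 20.525
```

```bash
python3 - <<'E'
from h import *
np.set_printoptions(precision=3,suppress=True)
def F():
    v=[]
    for _ in range(6): ctrl.dwell(.02);v.append(ctrl.read_state()["wrist_force"])
    return np.mean(v,0)
Rp=rot(-ez,-cx);P=SEAT-.0875*cx
ctrl.goto(P+(0,0,.12),Rp)
ctrl.movel(P+(0,0,.045),Rp,rate=.12);ctrl.dwell(.2)
f0=F();print("w",ctrl.read_state()["width"],f0)
z=.042
while z>.026:
    ctrl.movel(P+(0,0,z),Rp,rate=.05);f=F()-f0;print(round(z,4),f)
    if abs(f[2])>1.5: break
    z-=.0015
s=ctrl.read_state();print(s["position"],s["clock"])
snap("scene","s8");snap("wrist","w8")
a=load("w8")[2][100:320,120:440];b=load("s8")[2][170:280,240:400]
cv2.imwrite("pics/c8.png",np.hstack([cv2.resize(a,(400,275)),cv2.resize(b,(400,275))]))
E
```

```text
w 0.01457717069770161 [-0.14  -0.261 -0.283]
0.042 [0.626 0.229 0.014]
0.0405 [-0.251  0.531  5.242]
[ 0.46  -0.121  0.091] 24.025
```

View pics/c8.png

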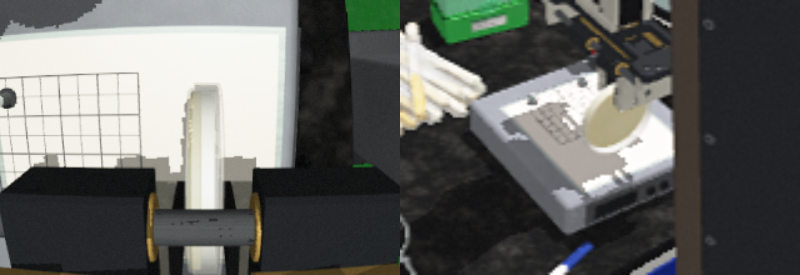

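The plate stands on the stage, edge-on and vertical at (205,180) in the left crop, with its cream base towards the pins. Contact force is 5 N. Releasing.

```bash
cat >> h.py <<'E'
def cream(fn,box):
    n,i,im=load(fn);x0,y0,x1,y1=box;c=im[y0:y1,x0:x1].astype(int)
    m=((c[:,:,2]-c[:,:,0]>14)&(c[:,:,2]>100)&(c[:,:,2]-c[:,:,1]<40)).astype(np.uint8);m=cv2.morphologyEx(m,cv2.MORPH_OPEN,np.ones((3,3),np.uint8))
    r=[]
    for k in cv2.findContours(m,0,2)[0]:
        if cv2.contourArea(k)>60: e=cv2.fitEllipse(k); r.append((cv2.contourArea(k),np.round(np.add(e[0],(x0,y0)),1),np.round(e[1],1),round(e[2],1)))
    return r
E
python3 - <<'E'
from h import *
np.set_printoptions(precision=3,suppress=True)
Rp=rot(-ez,-cx);P=SEAT-.0875*cx
ctrl.movel(P+(0,0,.0413),Rp,rate=.05)
for w in(.0165,.019,.024,.05): ctrl.grip(w);ctrl.dwell(.1)
ctrl.dwell(.2);s=ctrl.read_state();print(s["width"],s["wrist_force"],s["clock"])
ctrl.movel(P+(0,0,.0413+.045),Rp,rate=.1);ctrl.dwell(.1)
snap("wrist","w9");snap("scene","s9")
for f,b in(("w8",(200,150,400,330)),("w9",(150,120,450,330)),("s8",(290,170,380,260)),("s9",(290,170,380,260))): print(f,cream(f,b))
i=load("w9")[1];i2=load("s9")[1];Q=SEAT-.0875*cx
for h in(.01,.0462,.0924): print(proj("wrist",i,Q+(0,0,h)),proj("scene",i2,Q+(0,0,h)))
E
```

```text
0.05005586908618501 [ 0.683 -0.356  0.111] 26.6
w8 [(153.5, array([275.7, 303.1]), array([ 9.7, 32.6]), 178.0), (105.5, array([325. , 288.8]), array([ 6.8, 37.3]), 1.2), (688.0, array([275. , 210.6]), array([ 10.6, 107.2]), 1.9)]
w9 [(86.0, array([392. , 289.2]), array([ 5.3, 31.4]), 8.5), (136.0, array([174.1, 277.1]), array([ 7.7, 39.1]), 2.0), (598.0, array([276. , 216.3]), array([  7.6, 164.2]), 179.9)]
s8 [(328.0, array([323.2, 218.2]), array([18.8, 24.1]), 78.9)]
s9 [(425.5, array([325.5, 216.4]), array([18.7, 29.9]), 51.4)]
[281.221 211.403] [325.634 226.306]
[281.066 223.67 ] [326.199 216.305]
[280.791 245.713] [326.949 203.053]
```

The plate stands free: cream centroid at scene (325.5,216.4) against the predicted (326.2,216.3). Now tip it.

```bash
python3 - <<'E'
from h import *
np.set_printoptions(precision=3,suppress=True)
Rp=rot(-ez,-cx);Rq=rot(-ez,cy);P=SEAT-.0875*cx
ctrl.movel(P+(0,0,.12),Rp,rate=.2)
ctrl.goto(SEAT-.14*cx+(0,0,.12),Rq);ctrl.grip(0,10)
ctrl.movel(SEAT-.14*cx+(0,0,.045),Rq,rate=.12)
ctrl.movel(SEAT-.075*cx+(0,0,.045),Rq,rate=.04)
ctrl.dwell(.4)
ctrl.movel(SEAT-.15*cx+(0,0,.11),Rq,rate=.2);ctrl.dwell(.2)
print(ctrl.read_state()["clock"],ctrl.read_state()["q"])
i,_=snap("wrist","w10");j,_=snap("scene","s10")
for f,b in(("w10",(150,60,450,240)),("s10",(270,150,380,260))): print(f,cream(f,b))
for x in(-.034,0):
  for h in(0,.0075): print(x,proj("wrist",i,SEAT+x*cx+(0,0,h)),proj("scene",j,SEAT+x*cx+(0,0,h)))
cv2.imwrite("pics/c10.png",np.hstack([cv2.resize(load("w10")[2],(400,300)),cv2.resize(load("s10")[2][150:260,240:390],(400,300))]))
E
```

```text
33.9 [ 0.202 -0.056 -0.584 -0.    -1.045 -1.879]
w10 []
s10 [(407.5, array([314.9, 217.8]), array([18.5, 29.3]), 92.6)]
-0.034 [282.415 310.981] [315.033 218.841]
-0.034 [282.414 314.713] [315.111 216.834]
0 [282.431 336.556] [308.673 212.649]
0 [282.43  340.529] [308.729 210.655]
```

View pics/c10.png

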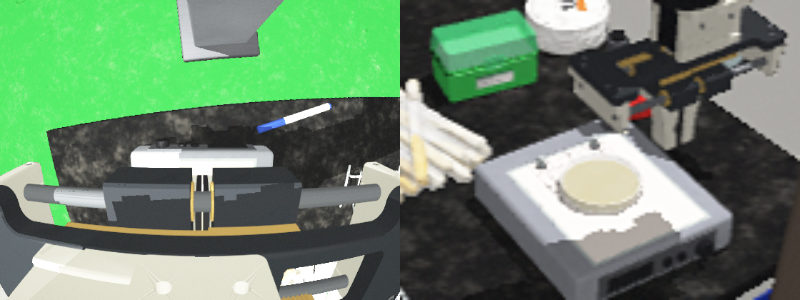

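The plate lies flat at scene (314.9,217.8), predicted (315,217) for 34 mm before the seat. Now slide it home with a force guard.

```bash
python3 - <<'E'
from h import *
np.set_printoptions(precision=3,suppress=True)
def F():
    v=[]
    for _ in range(5): ctrl.dwell(.02);v.append(ctrl.read_state()["wrist_force"])
    return np.mean(v,0)
j=load("s10")[1];p=plane("scene",j,(314.9,217.8),.0535);d=p-SEAT;print("plate in seat",d@cx,d@cy)
Rq=rot(-ez,cy)
ctrl.movel(SEAT-.112*cx+(0,0,.03),Rq,rate=.2);f0=F()
for z in(0,-.012,-.018):
    ctrl.movel(SEAT-.112*cx+(0,0,z),Rq,rate=.06);f=F()-f0;print(z,f)
    if f[2]>2.5: ctrl.movel(SEAT-.112*cx+(0,0,z+.004),Rq,rate=.06);z+=.004;break
f0=F()
ctrl.movel(SEAT-.064*cx+(0,0,z),Rq,rate=.03)
x=-.064
while x<-.045:
    x+=.001;ctrl.movel(SEAT+x*cx+(0,0,z),Rq,rate=.02);f=(F()-f0)@cx
    if x>-.06: print(round(x,4),round(f,2))
    if f<-2.2: break
print(ctrl.read_state()["clock"])
ctrl.movel(SEAT+(x-.03)*cx+(0,0,z),Rq,rate=.1)
ctrl.movel(SEAT+(x-.05)*cx+(0,0,.08),Rq,rate=.2)
i,_=snap("scene","s11");T,_=snap("top","t11")
for f,b in(("s11",(270,150,380,260)),("t11",(285,190,345,260))): print(f,cream(f,b))
print(proj("scene",i,SEAT+(0,0,.0035)),proj("top",T,SEAT+(0,0,.0035)),ctrl.read_state()["clock"])
E
```

```text
plate in seat -0.03333660665311566 0.00015021738184703106
0 [-0.065 -0.358 -0.209]
-0.012 [ 0.387 -0.345 -0.282]
-0.018 [ 0.182  0.126 -0.094]
-0.059 0.45
-0.058 -0.27
-0.057 -3.16
40.3417
s11 [(400.5, array([309. , 212.3]), array([18.4, 28.2]), 90.5)]
t11 [(684.5, array([293.8, 236.9]), array([32.5, 39.2]), 123.8), (176.0, array([311.9, 209.6]), array([10.8, 22. ]), 80.7)]
[308.699 211.72 ] [313.259 214.441] 41.5417
```

The plate is seated: a 3.2 N stop at the expected place, and scene (309,212.3) against the predicted (308.7,211.7). Next I locate the magnifier from view B and plan the swing.

```bash
cat > mag.py <<'E'
from h import *
np.set_printoptions(precision=3,suppress=True)
n,B,im=load("wB")
g=im.max(2);m=(g<45).astype(np.uint8);m[:155]=0;m[250:]=0;m[:,155:]=0;m[:,:50]=0
c=im[160:245,75:155].astype(int)   # lens glass: bluish grey, mid brightness
gm=((c.min(2)>90)&(c[:,:,0]>=c[:,:,2])).astype(np.uint8);gm=cv2.morphologyEx(gm,cv2.MORPH_OPEN,np.ones((5,5),np.uint8))
k=max(cv2.findContours(gm,0,2)[0],key=cv2.contourArea);e=cv2.fitEllipse(k);lc=np.add(e[0],(75,160))
L=plane("wrist",B,lc,.151)[:2]
c=im[160:190,55:82].max(2);kk=(c<45).astype(np.uint8);kk=cv2.morphologyEx(kk,cv2.MORPH_OPEN,np.ones((5,5),np.uint8));M=cv2.moments(kk,True);kp=np.array([M["m10"]/M["m00"]+55,M["m01"]/M["m00"]+160])
K=plane("wrist",B,kp,.187)[:2]
a=-1.92;Q=np.array([[np.cos(a),-np.sin(a)],[np.sin(a),np.cos(a)]]);S=SEAT[:2]
H=np.linalg.solve(np.eye(2)-Q,S-Q@L)
th0=np.arctan2(*(K-H)[::-1])
def pose(th,back,z):
    r=np.array([np.cos(th),np.sin(th),0]);t=np.array([np.sin(th),-np.cos(th),0])
    return np.r_[H,0]+.153*r-back*t+(0,0,z), rot(-ez,r)
E
python3 - <<'E'
from mag import *
print("lens px",lc,e[1],"L",L,"knob px",kp,"K",K,"H",H)
print("|K-H|",np.linalg.norm(K-H),"|L-H|",np.linalg.norm(L-H),"angles",th0,np.arctan2(*(L-H)[::-1]))
print("hinge px pred",proj("wrist",B,np.r_[H,.15]))
for a in(0,.6,1.2,1.92,2.0): 
    p,R=pose(th0-a,.0193,.143);print(a,p,ctrl.solve_ik(p,R))
p,R=pose(th0,.05,.143);print(p,ctrl.solve_ik(p,R))
print("knob end",K,proj("scene",viewer.camera_info("scene"),np.r_[H+.153*np.array([np.cos(th0-1.92),np.sin(th0-1.92)]),.187]))
E
```

```text
lens px [115.058 202.365] (56.547882080078125, 71.14198303222656) L [ 0.526 -0.285] knob px [ 69.853 174.574] K [ 0.487 -0.322] H [ 0.59  -0.215]
|K-H| 0.14883724147396948 |L-H| 0.09531685400494848 angles -2.3422165139788143 -2.3072803595872697
hinge px pred [175.303 255.375]
0 [ 0.498 -0.338  0.143] [-0.272  0.279 -0.232  0.    -1.059  1.071]
0.6 [ 0.444 -0.264  0.143] [-0.156  0.143 -0.412  0.    -1.016  0.355]
1.2 [ 0.442 -0.173  0.143] [ 0.043  0.072 -0.495  0.    -1.004 -0.444]
1.92 [ 0.506 -0.085  0.143] [ 0.216  0.138 -0.418  0.    -1.015 -1.336]
2.0 [ 0.517 -0.079  0.143] [ 0.223  0.154 -0.399  0.    -1.018 -1.424]
[ 0.52  -0.359  0.143] [-0.297  0.327 -0.164  0.    -1.08   1.096]
knob end [ 0.487 -0.322] [299.587 184.409]
```

```bash
python3 - <<'E'
from mag import *
def F(n=4):
    v=[]
    for _ in range(n): ctrl.dwell(.02);v.append(ctrl.read_state()["wrist_force"])
    return np.mean(v,0)
p=ctrl.read_state()["position"];ctrl.movel([p[0],p[1],.27],rate=.3)
P,R=pose(th0,.05,.27);ctrl.goto(P,R)
P,R=pose(th0,.05,.143);ctrl.movel(P,R,rate=.2);f0=F();print(f0,ctrl.read_state()["clock"])
for a in np.arange(0,1.85,.15):
    P,R=pose(th0-a,.0193,.143);ctrl.movel(P,R,rate=.09)
    t=np.array([np.sin(th0-a),-np.cos(th0-a),0]);print(round(a,2),round(float((ctrl.read_state()["wrist_force"]-f0)@t),2),end=" ")
while a<2.05:
    a+=.02;P,R=pose(th0-a,.0193,.143);ctrl.movel(P,R,rate=.04);t=np.array([np.sin(th0-a),-np.cos(th0-a),0])
    f=(F(3)-f0)@t;print("\n",round(a,3),round(float(f),2),end="")
    if f<-4: break
print();P,R=pose(th0-a,.05,.143);ctrl.movel(P,R,rate=.1)
ctrl.movel(P+(0,0,.1),R,rate=.25);print(ctrl.read_state()["clock"])
i,_=snap("scene","s12")
cv2.imwrite("pics/c12.png",cv2.resize(load("s12")[2][140:260,230:390],(800,600)))
E
```

```text
[0.129 0.498 0.444] 45.5
0.0 -0.65 0.15 -0.27 0.3 -1.16 0.45 -1.32 0.6 -0.52 0.75 -1.24 0.9 -0.62 1.05 0.38 1.2 -0.82 1.35 -1.24 1.5 -0.09 1.65 0.05 1.8 -0.15 
 1.82 -0.62
 1.84 -0.34
 1.86 -0.92
 1.88 -8.1
53.1
```

The swing met a hard stop (8 N) at about 1.88 of my estimated angle. I've used up the picture views, so I check numerically in the scene image.

```bash
python3 - <<'E'
from mag import *
from scipy.optimize import brentq
n,i,im=load("s12");o=load("s11")[2]
d=((im.max(2)<70)&(o.max(2)>110)).astype(np.uint8);d[:150]=0;d[250:]=0;d[:,:240]=0;d[:,400:]=0
N,lab,st,ce=cv2.connectedComponentsWithStats(d)
for q in range(1,N):
    if st[q,4]>12: print("newly dark",st[q],ce[q])
for a in(1.8,1.86,1.92,1.98):
    r=np.array([np.cos(th0-a),np.sin(th0-a)]);print(a,"knob",proj("scene",i,np.r_[H+.153*r,.186]),"lens",proj("scene",i,np.r_[H+.0953*r,.151]))
for c in range(292,310):
    pass
print(im[174:196:2,290:310:2].max(2))
print(cream("s12",(270,150,380,260)))
E
```

```text
newly dark [301 184   5   6  24] [302.625 186.792]
newly dark [335 187   6  16  49] [337.306 195.245]
newly dark [318 190   8   5  16] [321.25  191.938]
newly dark [306 192  10   5  38] [310.5   193.763]
newly dark [326 193   7   7  22] [330.091 195.182]
1.8 knob [305.874 186.257] lens [312.148 185.298]
1.86 knob [302.683 185.536] lens [310.243 184.872]
1.92 knob [299.583 184.712] lens [308.387 184.382]
1.98 knob [296.589 183.787] lens [306.589 183.832]
[[144  56  55  43  42  53  48  40  41  42]
 [144  54  62  57  43  26  21  47  95 137]
 [125  40  36  40  20 157 170 170 170 171]
 [ 50  35  38  48 176 170 170 171 172 173]
 [ 35  44  29 164 177 178 179 178 173 172]
 [ 34  37  21 188 180 130  12  14 163 178]
 [ 36  40  22 160 176 103  28  29 115 181]
 [ 34  36  23  15 163 105  20  21 154 175]
 [ 38  52  38  22  20  65  85  99 171 181]
 [ 42  33  39  39  26  31 135 135  15  17]
 [ 35  32  38  44  43  42 136 134  16  26]]
[(402.5, array([308.9, 212.2]), array([18.5, 28.2]), 90.6)]
```

```bash
python3 - <<'E'
from mag import *
n,i,im=load("s12")
# expected ring outline at the seat, sample radially: dark ring position along rays from expected centre
P=[]
for t in np.linspace(0,2*np.pi,48,endpoint=False):
    v=[]
    for r in np.arange(.036,.060,.0007):
        q=proj("scene",i,np.r_[SEAT[:2]+r*np.array([np.cos(t),np.sin(t)]),.151]);v.append(im[int(round(q[1])),int(round(q[0]))].max())
    v=np.array(v);dk=np.where(v<60)[0]
    if len(dk): P.append((round(np.degrees(t)),round(1e3*(.036+.0007*dk[0]),1)))
print(P)
E
```

```text
[(0, np.float64(45.8)), (7, np.float64(44.4)), (15, np.float64(43.0)), (22, np.float64(42.3)), (30, np.float64(43.0)), (37, np.float64(44.4)), (45, np.float64(43.0)), (52, np.float64(43.0)), (60, np.float64(43.0)), (68, np.float64(41.6)), (75, np.float64(37.4)), (82, np.float64(37.4)), (90, np.float64(38.8)), (97, np.float64(40.2)), (105, np.float64(43.0)), (112, np.float64(52.1)), (127, np.float64(36.0)), (135, np.float64(36.0)), (142, np.float64(36.0)), (150, np.float64(36.0)), (158, np.float64(36.0)), (165, np.float64(36.0)), (172, np.float64(37.4)), (180, np.float64(36.0)), (188, np.float64(40.2)), (195, np.float64(38.8)), (202, np.float64(41.6)), (210, np.float64(42.3)), (217, np.float64(43.7)), (225, np.float64(45.8)), (232, np.float64(45.8)), (240, np.float64(46.5)), (247, np.float64(45.1)), (255, np.float64(47.2)), (262, np.float64(47.9)), (270, np.float64(45.1)), (278, np.float64(46.5)), (285, np.float64(45.8)), (292, np.float64(47.9)), (300, np.float64(45.1)), (307, np.float64(48.6)), (315, np.float64(47.2)), (322, np.float64(46.5)), (330, np.float64(47.2)), (338, np.float64(48.6)), (345, np.float64(45.1)), (352, np.float64(47.9))]
```

The ring is centred over the seat to about 3 mm. The hard stop and the still-seated plate at (308.9,212.2) agree, so I hand in.

```bash
python3 - <<'E'
from station import ctrl
ctrl.hand_in();print(ctrl.read_state()["clock"])
E
```

```text
the job is handed in; nothing more can be done
the job is handed in; nothing more can be done
```

The job is handed in, with the clock at about 53 s. I drew the plate nearest the counter out of the rack, stood it on its rim with the lid side to the front panel, let go, and tipped it flat with the lid up. I then slid it to the pins and swung the magnifier to its stop.

**What went wrong on the way:** the first grasp closed on nothing. The real finger ends lie about 25 mm behind the reported tool point, judging from the scene and wrist views. I allowed for that and the second grasp held.

**Last checks:**
- **Plate:** it stopped at the pins with about 3 N, within about 1.3 mm of where I expected. After the swing its centre was still at scene pixel (308.9,212.2), against (308.7,211.7) predicted for the seat.
- **Magnifier:** a hard stop of 8 N came at 1.88 rad by my estimate, against the nominal 1.92. The knob's pixel alone suggests about 1.86, right at the limit. The lens ring measures about 3 mm off the seat centre, so I put the gap down to error in my zero angle.
- **Not viewed or checked:** the last picture went past the viewing limit, so the final state was checked by numbers only. I did not re-measure the rear plate, bottle and pen at the end. The arm never knowingly came near the bottle or pen, and no contact with the rear plate was felt.

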